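# Press the label holder home behind the vial rack's lip

## Robot

A 7-joint arm with a two-finger parallel gripper is mounted at the origin on the work surface. World frame = base frame: x ahead of the robot, y to its left, z up, the work surface at z = 0. Lengths are in m, angles in rad, forces in N, time in s.
With the tool pointing down it reaches from about 0.425 to 0.875 m from the base axis. Payload 4.7 kg.
Tool frame: the origin (TCP) lies between the finger pads; the fingertips stand 14 mm ahead of it and the grasp point (between the pads) lies 5 mm behind it; z points along the fingers, y is the line along which they close (so a half turn about z gives the same grasp; the last joint's range is limited). The gripper opens to 87 mm and grips with 3 to 60 N. Pads are 19 mm wide; open, the fingers measure 117 mm over their backs; the gripper's body (75 mm by 190 mm) begins 51 mm behind the grasp point.
Start: joints at [-1.252, 0.321, -0.07, 1.45, 0.023, 1.371, -0.057], TCP at [0.195, 0.62, 0.237] pointing down, gripper open.
Joint ranges: [-2.86, 2.86], [-0.3, 2.09], [-1.38, 1.24], [0.06, 2.45], [-1.56, 4.7], [0.09, 2.05], [-2.69, 2.69]. Speed limits (rad/s): [2.57, 2.57, 3.14, 3.14, 3.14, 3.14, 3.14].

## Interface

Orientations are given as a rotation vector (axis times angle).
In Python, from bench import get_state, get_image, camera_params, close_job gives the robot as it stands. The module is installed in compiled form; this text tells all that it offers.
- The arm moves only by the tool arm_command, never from a script. Its argument "motion" is a list of rows, each a list of 5 numbers: the finger opening in mm, from 0 to 87, then the shift along the tool's x, y, z in mm, then the turn about the tool's z in degrees. In form: [[gripper, x, y, z, spin], ...]. A call has 1 to 5 rows; each row is the pose to reach, as a shift and turn from the pose commanded when the call began, along the tool's axes at that moment; what a row does not reach only later rows make up. A row lasts 1/12 s, in which the tool goes at most 41.7 mm and 7.16 degrees, less where a joint would pass 70% of its speed; a pose out of reach is approached as far as the arm can. A call with a gripper value outside its range is refused whole. The fingers move at their own pace and stop on an object; "newtons" is the grip in N (left out, the last holds). Time passes only in rows, so rows that repeat a pose let the fingers close. It gives the time, the measured TCP pose, the force, the opening and the grip force at its end, in the units of the state.
- get_state(): the state, without advancing time (a new reading comes with each control period).
- get_image(name): name is "side" or "top"; returns (picture, depth): 400x640x3 uint8, red, green, blue; 400x640 float32, m along the optical axis (not along the pixel's ray), 0 where there is no reading.
- camera_params(name): a dict with "intrinsics" (3x3 intrinsics, pixels), "extrinsics" (4x4, takes a point from camera to world coordinates). Camera axes: x right, y down, z forward; pixel columns grow to the right and rows downward; lengths in m; the calibration is good to about 2 mm. A picture is of the moment at which its call begins. camera_params takes no time and is no camera call.
- close_job(): hands the job in; it is judged then, once.
The state is a dict: "time": time; "joint_positions": joint angles; "qd": joint speeds; "joint_torque": joint torques, N m; "position": TCP position; "tool_rot": TCP orientation; "ft_force": force on the tool from outside, world axes, zero at the start; "torque": the same for the moment, N m; "grip_width": opening from 0.0 (shut) to 1.0 (fully open); "grip_force": force on a finger pad.
Only numpy, scipy, OpenCV 4.12 (cv2) and the standard library are available. Lean on these libraries where they do the work, as an engineer would, in place of code of your own. Each camera call takes 0.05 s, during which the arm holds its last target. There are 200 camera calls.

## Task

Take the wide label holder out of the two-slot stand and push it down behind the lip on the far side of the vial rack, upright, until it has pushed the spring clip down and its foot sits firmly on the stops. The clip pushes the holder back up if let go, so finish while still holding the holder pressed home. Leave the narrow holder, the jar and the tip box where they are.

Things in the scene. Friction and masses are not known exactly. Their poses are not given: they have to be found in the camera images.
- wide_holder_center (a point): Centre (half-way up, 45 mm above the foot) of the wide label holder: grey plastic, paper labels, both faces alike (either way round is right), 60 g, upright. z up, y along its width, x across its thickness. On top, a grip rib 44 mm wide (y), 12 mm thick (x), 28 mm high: its middle is 31 mm and its top 45 mm above this point. At the start this point is 55 mm above the bench.
- wide_holder: The same wide holder; origin at the centre of its foot (underside), same axes. Below the rib it is a flat blade 90 mm wide (y), 5 mm thick (x), 62 mm high. At the start its foot stands in a stand slot, 10 mm above the bench.
- narrow_holder_center (a point): Centre (45 mm above its foot) of the narrow label holder, the same but 50 mm wide with a 30 mm rib; it stands in the other slot and must stay there.
- stand: Aluminium stand fixed to the bench, 130 mm (x) by 120 mm (y), origin on the bench under its centre. Two slots along y, centred at x = -35 and +35 mm, 7 mm wide between thin walls that reach 40 mm above the bench, floors 10 mm up. Lift a holder straight up out of its slot.
- rack: White vial rack fixed to the bench, a label channel along its far (+x) side. Origin at bench level straight under the middle of the channel, which runs along y (a holder in it has its width along y). Rack block 190 mm long (y), from x = -116 to -11 mm, 45 mm high; its capped vials reach 77 mm height and x = -41 mm.
- rack_mouth (a point): Middle of the channel's mouth, 45 mm straight above the rack's origin. Channel 8 mm wide (x), 100 mm long (y), between the rack and an upright grey lip 36 mm high, 4 mm thick; its mouth flares to about 20 mm in x. Rigid stops at both ends, 12 mm above the bench: a holder is home when its foot sits on them, its centre then 57 mm above the bench.
- clip (a joint): Spring clip bar in the channel: 0 free (top 26 mm above the bench), grows in metres as it is pushed down; 0.014 when the holder's foot sits on the stops. It takes 2.5 N to start and 9.5 N at 0.014, and springs back when let go.
- jar: Closed jar, 60 mm across, 85 mm high, loose, standing near the work; origin under its centre. Leave alone.
- tip_box: Box of pipette tips, 92 by 62 mm (x, y), 62 mm high, loose; origin under its centre. Leave alone.
There are look-alikes about, which are no part of the job. Leave any purple look-alike of the wide_holder alone.

How it is judged:
By the outcome, as a careful person would: the job done as asked, in the order asked, and still so for the second after the job is handed in, while the arm keeps its last pose, push and grip.
It also fails if it takes over 40 s, if anything falls off the work surface, if the arm or the gripper's body presses on something with over 40 N, if the wrist force passes 120 N, or if a joint passes its speed limit or range.

## Working session

There is one attempt and no reset: what is moved stays moved. The work goes in short steps, Python scripts to look and compute and a tool call to move; the robot and the scene stay as the last step left them, time stands still between calls to the robot, and variables do not carry over. Pictures are saved under pics/ and viewed, at most 10 in all, crops included, and the job is handed in when it is done.

Besides the shell and the picture viewer there is one more tool, called after "Emit:" by a JSON object that holds its "method" and its "body", one argument or row to a line. arm_command: Moves the arm, as the interface text tells. Its arguments: {"type":"object","properties":{"motion":{"type":"array"},"newtons":{"type":"number"}},"required":["motion"]}

```bash
mkdir -p pics; cat > h.py <<'E'
import numpy as np, cv2
from bench import *
def snap(n):
    im,d=get_image(n); return im,d,camera_params(n)
def cloud(d,p):
    K=np.array(p["intrinsics"]);T=np.array(p["extrinsics"])
    v,u=np.mgrid[:d.shape[0],:d.shape[1]]
    c=np.stack([(u-K[0,2])*d/K[0,0],(v-K[1,2])*d/K[1,1],d],-1)
    return c@T[:3,:3].T+T[:3,3]
def ray(p,u,v,z):
    K=np.array(p["intrinsics"]);T=np.array(p["extrinsics"])
    r=T[:3,:3]@np.linalg.solve(K,[u,v,1]);o=T[:3,3]
    return o+r*(z-o[2])/r[2]
E
python3 - <<'E'
from h import *
for n in("top","side"):
    im,d,p=snap(n); cv2.imwrite(f"pics/{n}0.png",im[...,::-1]); np.savez(f"{n}0.npz",im=im,d=d)
    print(n,np.round(p["intrinsics"],1).tolist(),np.round(p["extrinsics"],3).tolist())
s=get_state();print(s)
E
```

```text
top [[418.6, 0.0, 324.1], [0.0, 418.6, 200.0], [0.0, 0.0, 1.0]] [[-0.014, -0.987, 0.163, 0.381], [-1.0, 0.017, 0.015, -0.067], [-0.017, -0.163, -0.987, 1.1], [0.0, 0.0, 0.0, 1.0]]
side [[397.3, 0.0, 321.0], [0.0, 397.3, 198.3], [0.0, 0.0, 1.0]] [[0.777, -0.443, 0.447, 0.212], [-0.63, -0.544, 0.554, -0.492], [-0.002, -0.712, -0.702, 0.615], [0.0, 0.0, 0.0, 1.0]]
{'time': 0.1, 'joint_positions': array([-1.25187578,  0.32172555, -0.07009063,  1.4515916 ,  0.02255255,
        1.37080311, -0.05691101]), 'qd': array([-3.25803251e-05, -2.65790175e-03,  3.50500571e-04, -2.72421068e-03,
       -6.85884533e-04, -9.95168847e-04,  2.38706213e-03]), 'joint_torque': array([-4.10605535e-04, -4.92569733e+01, -4.05978234e-01, -3.13399029e+01,
       -6.42551528e-02,  3.94391001e-02,  6.41459042e-05]), 'position': array([0.19495814, 0.61955813, 0.23556667]), 'tool_rot': array([-4.76904787e-01, -3.10496281e+00,  2.71393186e-03]), 'ft_force': array([ 0.1722649 , -0.69792648, -0.34319037]), 'torque': array([0.01325429, 0.04233153, 0.03354964]), 'grip_force': 0.0, 'grip_width': 0.99914170719329}
```

View pics/top0.png

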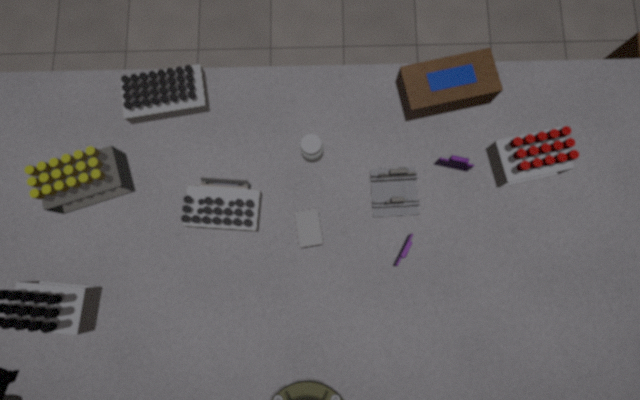

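View pics/side0.png

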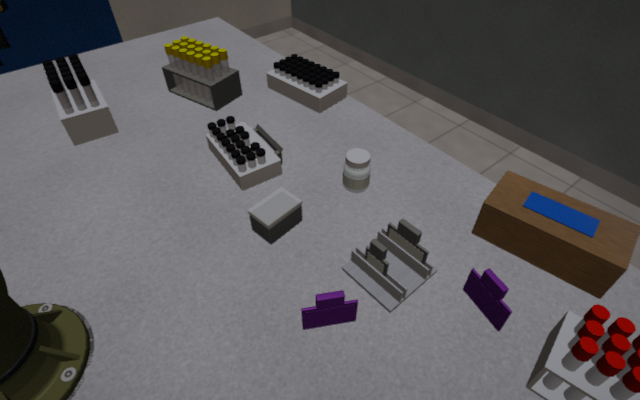

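Top view: the stand is at (395,192), with grey holders in the far slot (400,172) and near slot (394,201). The purple look-alikes are at (458,161) and (403,249). The rack is at (222,207) with its lip at (225,182), the jar at (311,147) and the tip box at (309,228). I'll pick the wider of the two grey ones, checking with a crop and depth.

```bash
python3 - <<'E'
from h import *
out=[]
for n,a,b in(("top",(150,225,360,430),(165,240,170,270)),("side",(210,310,335,445),(105,195,195,295))):
    z=np.load(n+"0.npz");im,d=z["im"],z["d"];p=camera_params(n)
    out.append(np.hstack([cv2.resize(im[r[0]:r[1],r[2]:r[3]],(390,290),interpolation=cv2.INTER_CUBIC) for r in(a,b)]))
    P=cloud(d,p);Z=P[...,2]
    def comp(name,r,lo,hi,amin=6):
        m=np.zeros(Z.shape,np.uint8);s=np.s_[r[0]:r[1],r[2]:r[3]];m[s]=(Z[s]>lo)&(Z[s]<hi)&(d[s]>0)
        k,L,st,_=cv2.connectedComponentsWithStats(m)
        for i in range(1,k):
            if st[i,4]<amin: continue
            q=P[L==i];(c,wh,_)=cv2.minAreaRect(q[:,:2].astype(np.float32)*1000)
            R=cv2.boxPoints((c,wh,_)); e=max([R[1]-R[0],R[2]-R[1]],key=np.linalg.norm)
            print(n,name,st[i].tolist(),"c",np.round(c,1),"wh",np.round(wh,1),"longdir",round(np.degrees(np.arctan2(e[1],e[0]))%180,1),"z",np.round(np.percentile(q[:,2],[2,50,98])*1000))
    comp("ribs",a,.080,.12); comp("blades",a,.045,.07); comp("walls",a,.03,.045)
    comp("rack block/lip",b,.030,.05,12); comp("vials",b,.06,.09,8)
    comp("jar",(120,200,290,375),.07,.1); comp("box",(185,255,245,330),.05,.08)
cv2.imwrite("pics/crop.png",np.vstack(out)[...,::-1])
E
```

```text
top ribs [389, 169, 19, 7, 117] c [ 614.7 -234.7] wh [11.3 42.8] longdir 90.5 z [ 81. 100. 104.]
top ribs [391, 197, 13, 7, 76] c [ 545.4 -229. ] wh [12.3 28.1] longdir 91.4 z [ 88.  99. 104.]
top blades [378, 173, 37, 5, 62] c [ 613.9 -235.1] wh [ 3.  89.1] longdir 91.9 z [46. 55. 69.]
top blades [385, 202, 7, 3, 13] c [ 542.5 -212.8] wh [16.2  4.6] longdir 72.2 z [45. 49. 66.]
top blades [400, 202, 6, 2, 8] c [ 543.8 -248.8] wh [ 0.6 11.4] longdir 93.6 z [46. 51. 67.]
top walls [371, 175, 8, 2, 15] c [ 618.9 -183.3] wh [ 3.3 17.9] longdir 94.7 z [32. 40. 43.]
top walls [372, 176, 47, 6, 130] c [ 611.  -235.2] wh [  6.7 119. ] longdir 92.0 z [31. 39. 44.]
top walls [407, 199, 14, 3, 30] c [ 553.2 -279.8] wh [ 4.7 33.6] longdir 92.5 z [32. 39. 43.]
top walls [373, 201, 13, 3, 26] c [ 549.6 -191.9] wh [ 4.6 30.5] longdir 90.6 z [31. 39. 43.]
top walls [374, 204, 47, 4, 103] c [ 540.9 -236.7] wh [  5.8 117.1] longdir 92.1 z [31. 39. 44.]
top rack block/lip [183, 178, 78, 54, 2143] c [551.9 211.5] wh [190.8 128.9] longdir 85.3 z [34. 45. 49.]
top vials [184, 196, 10, 8, 65] c [557.4 289
[... 2476 characters left out ...]
.2 z [30. 38. 43.]
side walls [349, 307, 9, 3, 15] c [ 458.9 -267.8] wh [ 1.3 13.5] longdir 156.6 z [39. 43. 44.]
side rack block/lip [206, 122, 77, 59, 1399] c [552.6 210.6] wh [193.9 129. ] longdir 85.1 z [31. 44. 48.]
side rack block/lip [224, 127, 6, 11, 18] c [544.2 287.7] wh [44.2  9.8] longdir 49.4 z [43. 45. 50.]
side vials [208, 116, 58, 51, 1305] c [528.6 213.2] wh [179.8  69.3] longdir 85.0 z [61. 76. 79.]
side vials [270, 187, 24, 8, 101] c [512.2   6. ] wh [31.3 34.3] longdir 97.3 z [60. 62. 64.]
side jar [346, 148, 25, 21, 418] c [693.3 -21.9] wh [52.7 51.5] longdir 13.5 z [71. 84. 86.]
side box [248, 187, 55, 42, 1202] c [484.3 -11.8] wh [92.1 63.7] longdir 9.2 z [53. 62. 64.]
```

View pics/crop.png

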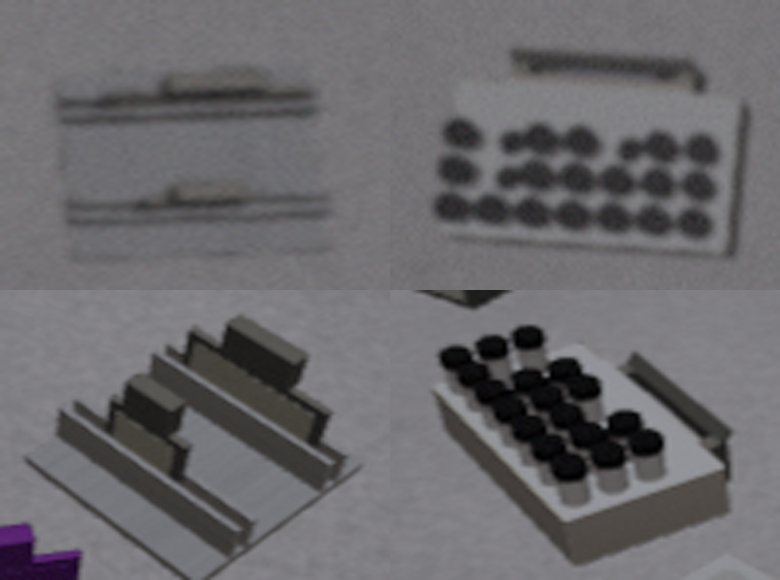

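The crop shows the far-slot holder (rib 43–45 mm, blade 90 mm) is the wide grey one, centre about (615.5, −235), yaw about 2°. The near-slot one (rib 28–30 mm) is the narrow one. The rack at (222,207) has a lip on its +x side. Next I'll refine the channel and work out the first move.

```bash
cat >> h.py <<'E'
from scipy.spatial.transform import Rotation as R
def go(x,y,z,yaw):   # target TCP mm, yaw deg of the tool y axis (mod 180)
    s=get_state();M=R.from_rotvec(s["tool_rot"]).as_matrix()
    sh=M.T@(np.array([x,y,z])-1000*s["position"])
    cur=np.degrees(np.arctan2(M[1,1],M[0,1]));d=(yaw-cur+90)%180-90
    print("pos",np.round(1000*s["position"],1),"zax",np.round(M[:,2],3),"tool-y yaw",round(cur,1),"shift",np.round(sh,1),"n",round(np.linalg.norm(sh)/41.7,1),"spin",round(-d,1),"F",np.round(s["ft_force"],1),"grip",round(s["grip_width"]*87,1),round(s["grip_force"],1),"t",round(s["time"],2))
E
python3 - <<'E'
from h import *
a=np.radians(-4.9);ex=np.array([np.cos(a),np.sin(a)]);ey=np.array([-ex[1],ex[0]])
o=np.array([603.5,206.6])
for n in("top","side"):
    z=np.load(n+"0.npz");P=cloud(z["d"],camera_params(n))*1000
    q=(P[...,:2]-o);X=q@ex;Y=q@ey;Z=P[...,2]
    b=(Z>40)&(Z<50)&(abs(Y)<110)&(X>-130)&(X<-2)
    l=(Z>15)&(Z<55)&(abs(Y)<75)&(X>0)&(X<30); lt=l&(Z>38)
    f=lambda m,V:np.round(np.percentile(V[m],[1,50,99]),1)
    print(n,"block X",f(b,X),"Y",f(b,Y),"liptop X",f(lt,X),"Y",f(lt,Y),"lip Z",f(l,Z))
    m=lt; c=np.polyfit(Y[m],X[m],1);print("lip slope deg",np.degrees(np.arctan(c[0])))
go(500,400,235,2.2); go(615.5,-235.2,200,2.2)
E
```

```text
top block X [-115.6  -44.7   -7.8] Y [-93.7  -5.2  92.1] liptop X [ 1.1  8.1 12.5] Y [-61.1  -2.5  59.8] lip Z [16.9 39.4 49. ]
lip slope deg 0.047782177503569015
side block X [-114.6  -51.5   -8.8] Y [-95.3 -37.8  91.5] liptop X [ 5.7  9.2 12.9] Y [-61.1  -6.4  60.9] lip Z [20.1 37.5 46.4]
lip slope deg 0.1004062204510837
pos [195.  619.6 235.6] zax [-0.    -0.002 -1.   ] tool-y yaw 72.5 shift [-356.9 -117.9    0.8] n 9.0 spin 70.3 F [ 0.2 -0.7 -0.3] grip 86.9 0.0 t 0.1
pos [195.  619.6 235.6] zax [-0.    -0.002 -1.   ] tool-y yaw 72.5 shift [-657.7 -689.1   36.8] n 22.9 spin 70.3 F [ 0.2 -0.7 -0.3] grip 86.9 0.0 t 0.1
```

Emit:
{"method": "arm_command", "body": {
  "motion": [
    [40,-39,-13,0,0],
    [40,-78,-26,0,0],
    [40,-117,-39,0,0],
    [40,-156,-52,0,0],
    [40,-195,-65,0,0]
  ]
}}

```text
time: 0.52
position: [0.3628, 0.498, 0.2362]
tool_rot: [-0.476, -3.105, 0.001]
ft_force: [0.6, 0.8, -0.3]
grip_width: 0.709
grip_force: 0.0
```

Emit:
{"method": "arm_command", "body": {
  "motion": [
    [40,-39,-13,0,0],
    [40,-78,-26,0,0],
    [40,-117,-39,0,0],
    [40,-156,-52,0,0],
    [40,-156,-52,0,0]
  ]
}}

```text
time: 0.93
position: [0.5036, 0.3935, 0.2361]
tool_rot: [0.498, 3.096, -0.008]
ft_force: [1.6, -1.0, 0.2]
grip_width: 0.471
grip_force: 0.0
```

Emit:
{"method": "arm_command", "body": {
  "motion": [
    [40,-18,-36,0,0],
    [40,-36,-72,0,0],
    [40,-54,-108,0,0],
    [40,-72,-144,0,0],
    [40,-90,-180,0,0]
  ]
}}

```text
time: 1.35
position: [0.5263, 0.2026, 0.2361]
tool_rot: [-0.477, -3.105, 0.0]
ft_force: [0.9, 0.2, -0.1]
grip_width: 0.46
grip_force: 0.0
```

Emit:
{"method": "arm_command", "body": {
  "motion": [
    [40,-18,-36,0,0],
    [40,-36,-72,0,0],
    [40,-54,-108,0,0],
    [40,-72,-144,0,0],
    [40,-90,-180,0,0]
  ]
}}

```text
time: 1.77
position: [0.5581, 0.004, 0.2364]
tool_rot: [-0.477, -3.105, -0.0]
ft_force: [1.4, 0.3, 0.0]
grip_width: 0.462
grip_force: 0.0
```

```bash
python3 -c "
from h import *
go(615.5,-235.2,150,2.2)"
```

```text
pos [558.1   4.  236.4] zax [-0.  0. -1.] tool-y yaw 72.5 shift [-126.5 -211.    86.3] n 6.3 spin 70.3 F [1.4 0.3 0. ] grip 40.2 0.0 t 1.77
```

Emit:
{"method": "arm_command", "body": {
  "motion": [
    [40,-18,-34,4,7],
    [40,-36,-68,8,14],
    [40,-54,-102,12,21],
    [40,-72,-136,16,28],
    [40,-90,-170,20,35]
  ]
}}

```text
time: 2.18
position: [0.5932, -0.1849, 0.2162]
tool_rot: [-1.397, -2.814, -0.0]
ft_force: [1.0, 0.5, 0.9]
grip_width: 0.457
grip_force: 0.0
```

Emit:
{"method": "arm_command", "body": {
  "motion": [
    [40,0,0,0,7],
    [40,0,0,0,14],
    [40,0,0,0,21],
    [40,0,0,0,28],
    [40,0,0,0,35.3]
  ]
}}

```text
time: 2.6
position: [0.593, -0.1832, 0.2159]
tool_rot: [-2.181, -2.26, 0.001]
ft_force: [-0.1, -0.9, 0.2]
grip_width: 0.461
grip_force: 0.0
```

Emit:
{"method": "arm_command", "body": {
  "motion": [
    [40,0,0,0,0],
    [40,0,0,0,0]
  ]
}}

```text
time: 2.77
position: [0.5932, -0.1831, 0.2162]
tool_rot: [-2.17, -2.271, 0.001]
ft_force: [-0.2, -0.1, 0.6]
grip_width: 0.463
grip_force: 0.0
```

```bash
python3 -c "
from h import *
go(615.5,-235.2,140,2.2)"
```

```text
pos [ 593.2 -183.1  216.2] zax [-0.001  0.    -1.   ] tool-y yaw 2.6 shift [-53.1  20.   76.1] n 2.3 spin 0.4 F [-0.2 -0.1  0.6] grip 40.2 0.0 t 2.77
```

Emit:
{"method": "arm_command", "body": {
  "motion": [
    [40,-27,10,5,0],
    [40,-53,20,20,-0.4],
    [40,-53,20,50,-0.4],
    [40,-53,20,76,-0.4],
    [40,-53,20,76,-0.4]
  ]
}}

```text
time: 3.18
position: [0.6121, -0.2343, 0.1345]
tool_rot: [-2.158, -2.271, 0.007]
ft_force: [-1.2, 0.9, -0.1]
grip_width: 0.46
grip_force: 0.0
```

```bash
python3 - <<'E'
from h import *
go(615.5,-235.2,82,2.2)
o=[]
for n,r in(("top",(140,230,350,440)),("side",(160,310,335,485))):
    im,d,p=snap(n);o.append(cv2.resize(im[r[0]:r[1],r[2]:r[3]],(400,400),interpolation=cv2.INTER_CUBIC))
cv2.imwrite("pics/pre.png",np.hstack(o)[...,::-1])
E
```

```text
pos [ 612.1 -234.3  134.5] zax [-0.01   0.003 -1.   ] tool-y yaw 2.9 shift [-1.2  3.9 52.5] n 1.3 spin 0.7 F [-1.2  0.9 -0.1] grip 40.0 0.0 t 3.18
```

View pics/pre.png

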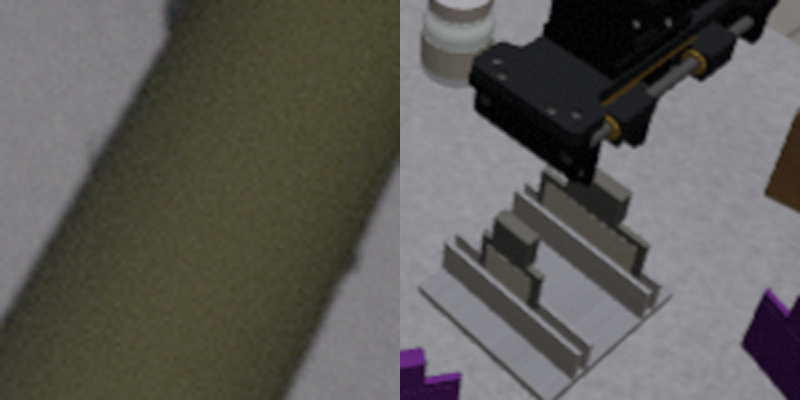

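The side view shows the gripper (545,150) right above the wide rib (600,190), clear of the narrow holder (515,240). The arm hides the stand in the top view.

```bash
python3 -c "
from h import *
go(615.5,-235.2,82,2.2)"
```

```text
pos [ 615.  -235.   139.9] zax [-0.002  0.001 -1.   ] tool-y yaw 2.9 shift [-0.2  0.6 57.9] n 1.4 spin 0.7 F [ 0.5 -1.1  0.9] grip 39.9 0.0 t 3.28
```

Emit:
{"method": "arm_command", "body": {
  "motion": [
    [40,0,0.5,20,-0.3],
    [40,0,0.5,40,0.7],
    [40,0,0.5,57,0.7],
    [40,0,0.5,57,0.7],
    [40,0,0.5,57,0.7]
  ]
}}

```text
time: 3.7
position: [0.6168, -0.2354, 0.085]
tool_rot: [2.178, 2.262, 0.001]
ft_force: [0.5, -0.3, 0.1]
grip_width: 0.46
grip_force: 0.0
```

Emit:
{"method": "arm_command", "body": {
  "motion": [
    [5,0,0,0,0],
    [5,0,0,0,0],
    [5,0,0,0,0],
    [5,0,0,0,0],
    [5,0,0,0,0]
  ],
  "newtons": 10
}}

```text
time: 4.12
position: [0.6163, -0.2357, 0.0842]
tool_rot: [2.18, 2.261, 0.001]
ft_force: [-0.2, -0.2, -0.0]
grip_width: 0.165
grip_force: 0.2
```

```bash
python3 -c "
from h import *
go(615.5,-235.2,82,2.2)"
```

```text
pos [ 616.3 -235.7   84.2] zax [ 0.001 -0.    -1.   ] tool-y yaw 2.1 shift [ 0.5 -0.8  2.2] n 0.1 spin -0.1 F [-0.2 -0.2 -0. ] grip 14.3 0.2 t 4.12
```

Emit:
{"method": "arm_command", "body": {
  "motion": [
    [5,0,0,0,0],
    [5,0,0,0,0],
    [5,0,0,0,0],
    [5,0,0,0,0],
    [5,0,0,0,0]
  ]
}}

```text
time: 4.53
position: [0.6164, -0.2356, 0.084]
tool_rot: [2.18, 2.261, 0.001]
ft_force: [0.4, -0.2, 3.0]
grip_width: 0.137
grip_force: 10.0
```

Emit:
{"method": "arm_command", "body": {
  "motion": [
    [5,0,0,0,0],
    [5,0,0,0,0],
    [5,0,0,-8,0],
    [5,0,0,-16,0],
    [5,0,0,-26,0]
  ],
  "newtons": 45
}}

```text
time: 4.95
position: [0.6161, -0.235, 0.1095]
tool_rot: [-2.18, -2.261, -0.0]
ft_force: [2.5, 0.7, -2.1]
grip_width: 0.131
grip_force: 45.0
```

Emit:
{"method": "arm_command", "body": {
  "motion": [
    [5,0,0,-20,0],
    [5,0,0,-45,0],
    [5,0,0,-70,0],
    [5,0,0,-95,0],
    [5,0,0,-95,0]
  ]
}}

```text
time: 5.37
position: [0.6172, -0.2376, 0.2111]
tool_rot: [2.177, 2.256, 0.004]
ft_force: [1.1, -0.0, -0.1]
grip_width: 0.137
grip_force: 45.0
```

```bash
python3 - <<'E'
from h import *
go(603.5,206.3,204,-4.9)
im,d,p=snap("side");cv2.imwrite("pics/lift.png",im[...,::-1])
E
```

```text
pos [ 617.2 -237.6  211.1] zax [ 0.007 -0.003 -1.   ] tool-y yaw 2.0 shift [444.1   1.9   5.9] n 10.7 spin 6.9 F [ 1.1 -0.  -0.1] grip 11.9 45.0 t 5.37
```

View pics/lift.png

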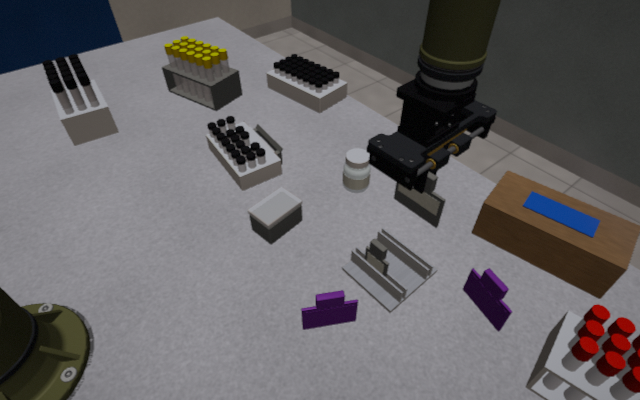

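Wide holder is held at (420,200); the narrow one is still in its slot at (375,258).

Emit:
{"method": "arm_command", "body": {
  "motion": [
    [5,30,0,0,0],
    [5,65,0,0,0],
    [5,105,0,0,0],
    [5,145,0,0,0],
    [5,185,0,0,0]
  ]
}}

```text
time: 5.83
position: [0.6075, -0.0495, 0.2036]
tool_rot: [-2.18, -2.259, 0.004]
ft_force: [-0.1, -1.0, -0.5]
grip_width: 0.13
grip_force: 45.0
```

Emit:
{"method": "arm_command", "body": {
  "motion": [
    [5,40,0,0,0],
    [5,80,0,0,0],
    [5,120,0,0,0],
    [5,160,0,0,0],
    [5,195,0,0,0]
  ]
}}

```text
time: 6.25
position: [0.6003, 0.1466, 0.2036]
tool_rot: [-2.178, -2.261, 0.004]
ft_force: [0.8, -0.2, -0.5]
grip_width: 0.136
grip_force: 45.0
```

Emit:
{"method": "arm_command", "body": {
  "motion": [
    [5,30,2,0,2],
    [5,50,3,0,4],
    [5,60,4,0,6.9],
    [5,62,4,0,6.9],
    [5,62,4,0,6.9]
  ]
}}

```text
time: 6.67
position: [0.603, 0.2063, 0.2035]
tool_rot: [-2.31, -2.129, 0.005]
ft_force: [-0.6, -0.5, -1.0]
grip_width: 0.135
grip_force: 45.0
```

```bash
python3 - <<'E'
from h import *
go(603.5,206.3,204,-4.9)
im,d,p=snap("side");im2,d2,p2=snap("top")
cv2.imwrite("pics/over.png",np.hstack([cv2.resize(im[60:220,160:320],(400,400)),cv2.resize(im2[150:250,170:270],(400,400))])[...,::-1])
np.savez("over.npz",d=d,im=im)
P=cloud(d,p)*1000
m=(P[...,2]>125)&(P[...,2]<195)&(abs(P[...,0]-603)<60)&(abs(P[...,1]-206)<80)
k,L,st,_=cv2.connectedComponentsWithStats(m.astype(np.uint8))
for i in range(1,k):
    if st[i,4]>20:
        q=P[L==i];print(st[i],np.round(np.percentile(q,[1,50,99],axis=0),1).tolist(),[np.round(v,1) for v in cv2.minAreaRect(q[(q[:,2]<180)][:,:2].astype(np.float32))])
go(603.5,206.3,204,-4.9)
E
```

```text
pos [603.  206.3 203.5] zax [-0.002 -0.002 -1.   ] tool-y yaw -4.7 shift [ 0.1  0.5 -0.5] n 0.0 spin 0.2 F [-0.6 -0.5 -1. ] grip 11.8 45.0 t 6.67
[250  81  22  36 438] [[587.9, 159.9, 130.2], [599.4, 192.4, 160.4], [604.8, 247.8, 194.4]] [array([600., 204.]), array([91.7,  7.1]), np.float64(88.1)]
pos [603.8 204.2 204.1] zax [-0.001 -0.002 -1.   ] tool-y yaw -4.9 shift [ 2.1 -0.5  0.1] n 0.1 spin 0.0 F [ 0.2 -0.5 -0.3] grip 11.6 45.0 t 6.77
```

View pics/over.png

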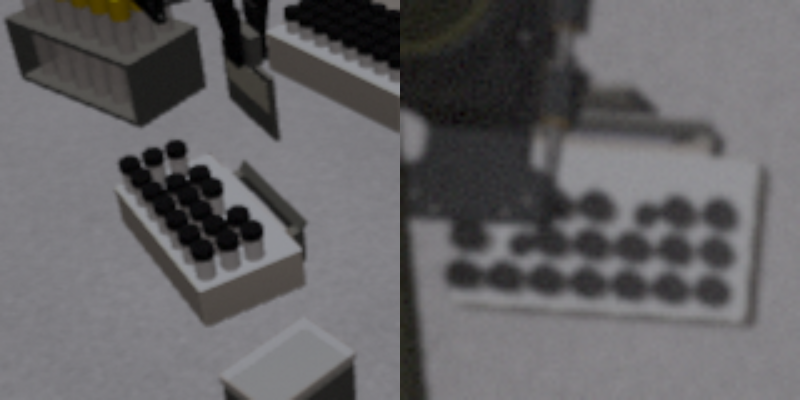

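The side crop shows the holder upright at (250,85), above and in line with the lip. The top crop agrees. Measured centre and yaw match the channel within about 2 mm, so I'm descending.

Emit:
{"method": "arm_command", "body": {
  "motion": [
    [5,1,0,18,0],
    [5,1.5,-0.3,40,0],
    [5,1.5,-0.3,60,0],
    [5,1.5,-0.3,74,0],
    [5,1.5,-0.3,74,0]
  ]
}}

```text
time: 7.18
position: [0.6018, 0.2054, 0.1271]
tool_rot: [-2.314, -2.123, 0.01]
ft_force: [-0.9, 0.3, -1.3]
grip_width: 0.137
grip_force: 45.0
```

Emit:
{"method": "arm_command", "body": {
  "motion": [
    [5,0,0,0,0],
    [5,0,0,4,0],
    [5,0,0,8,0],
    [5,0,0,12,0],
    [5,0,0,12,0]
  ]
}}

```text
time: 7.6
position: [0.6036, 0.2078, 0.1182]
tool_rot: [-2.313, -2.126, 0.0]
ft_force: [0.3, 0.2, -1.0]
grip_width: 0.138
grip_force: 45.0
```

```bash
python3 - <<'E'
from h import *
go(603.5,206.3,86,-4.9)
E
```

```text
pos [603.6 207.8 118.2] zax [-0. -0. -1.] tool-y yaw -4.8 shift [-1.5  0.  32.2] n 0.8 spin 0.1 F [ 0.3  0.2 -1. ] grip 12.0 45.0 t 7.6
```

Emit:
{"method": "arm_command", "body": {
  "motion": [
    [5,-1,0,3,0],
    [5,-1,0,6,0],
    [5,-1,0,9,0],
    [5,-1,0,9,0]
  ]
}}

```text
time: 7.93
position: [0.6034, 0.2067, 0.1088]
tool_rot: [-2.313, -2.126, 0.001]
ft_force: [0.5, 0.1, -0.0]
grip_width: 0.133
grip_force: 45.0
```

Emit:
{"method": "arm_command", "body": {
  "motion": [
    [5,0,0,2,0],
    [5,0,0,4,0],
    [5,0,0,6,0],
    [5,0,0,7,0],
    [5,0,0,7,0]
  ]
}}

```text
time: 8.35
position: [0.6035, 0.2068, 0.1022]
tool_rot: [-2.313, -2.126, 0.001]
ft_force: [-0.8, 0.5, -0.2]
grip_width: 0.134
grip_force: 45.0
```

Emit:
{"method": "arm_command", "body": {
  "motion": [
    [5,0,0,2,0],
    [5,0,0,4,0],
    [5,0,0,6,0],
    [5,0,0,8,0],
    [5,0,0,8,0]
  ],
  "newtons": 60
}}

```text
time: 8.77
position: [0.6041, 0.2069, 0.0949]
tool_rot: [2.313, 2.126, 0.001]
ft_force: [0.0, -0.6, 4.1]
grip_width: 0.135
grip_force: 60.0
```

Emit:
{"method": "arm_command", "body": {
  "motion": [
    [5,0,0,1,0],
    [5,0,0,2,0],
    [5,0,0,4,0],
    [5,0,0,5,0],
    [5,0,0,5,0]
  ]
}}

```text
time: 9.18
position: [0.6041, 0.2069, 0.0901]
tool_rot: [2.313, 2.126, 0.001]
ft_force: [-1.3, 0.2, 6.5]
grip_width: 0.133
grip_force: 60.0
```

Emit:
{"method": "arm_command", "body": {
  "motion": [
    [5,0,0,1,0],
    [5,0,0,2,0],
    [5,0,0,3,0],
    [5,0,0,4,0],
    [5,0,0,4,0]
  ]
}}

```text
time: 9.6
position: [0.6042, 0.2069, 0.0866]
tool_rot: [2.313, 2.126, 0.002]
ft_force: [-1.3, -1.0, 8.0]
grip_width: 0.134
grip_force: 60.0
```

Emit:
{"method": "arm_command", "body": {
  "motion": [
    [5,0,0,0.5,0],
    [5,0,0,1,0],
    [5,0,0,1,0],
    [5,0,0,1,0]
  ]
}}

```text
time: 9.93
position: [0.6042, 0.2069, 0.086]
tool_rot: [2.313, 2.126, 0.002]
ft_force: [-1.8, -0.9, 8.8]
grip_width: 0.131
grip_force: 60.0
```

Emit:
{"method": "arm_command", "body": {
  "motion": [
    [5,0,0,0.5,0],
    [5,0,0,1,0],
    [5,0,0,1.5,0],
    [5,0,0,1.5,0],
    [5,0,0,1.5,0]
  ]
}}

```text
time: 10.35
position: [0.6045, 0.2069, 0.0859]
tool_rot: [-2.313, -2.126, -0.003]
ft_force: [-4.2, -1.3, 15.6]
grip_width: 0.13
grip_force: 60.0
```

Emit:
{"method": "arm_command", "body": {
  "motion": [
    [5,0,0,0.5,0],
    [5,0,0,1,0],
    [5,0,0,1,0],
    [5,0,0,1,0]
  ]
}}

```text
time: 10.68
position: [0.6046, 0.2069, 0.0858]
tool_rot: [-2.313, -2.126, -0.004]
ft_force: [-6.0, -1.6, 20.7]
grip_width: 0.133
grip_force: 60.0
```

```bash
python3 - <<'E'
from h import *
im,d,p=snap("side");P=cloud(d,p)*1000
cv2.imwrite("pics/home.png",cv2.resize(im[60:300,160:460],(750,600))[...,::-1])
go(603.5,206.3,86,-4.9)
E
```

```text
pos [604.6 206.9  85.8] zax [ 0.001  0.002 -1.   ] tool-y yaw -4.8 shift [-0.7 -1.  -0.2] n 0.0 spin 0.1 F [-5.5 -3.5 21.1] grip 11.8 60.0 t 10.73
```

View pics/home.png

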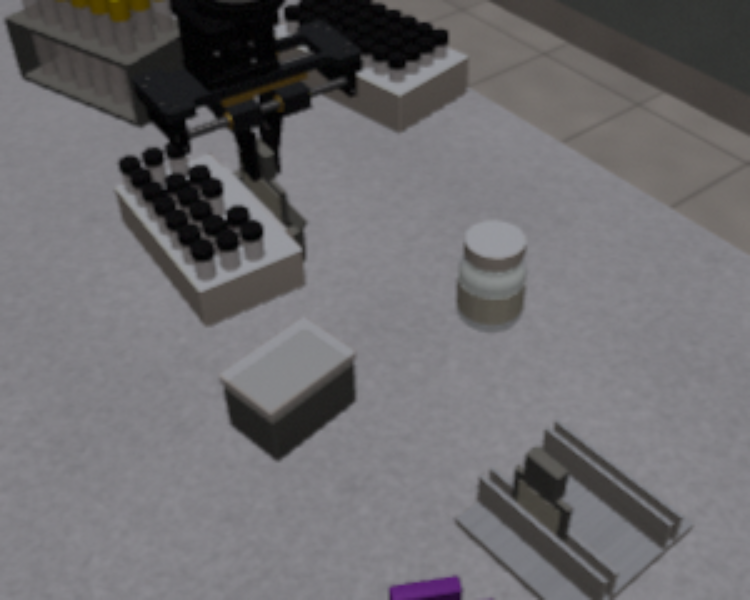

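The holder stands upright in the channel at (270,190), between the rack and the lip. The narrow holder (545,490), jar (490,275) and tip box (290,385) haven't moved. The foot is at about 12 mm and 21 N of push gives no further travel, so it's on the stops.

```bash
python3 -c "
from bench import close_job
print(close_job())"
```

```text
the job is handed in; nothing more can be done
None
```

The wide holder is in the rack channel, upright and still gripped, pressed onto the stops with about 21 N; the narrow holder, jar and tip box were left alone, and the job was handed in at about 10.7 s.

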